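# Release the latched key of the bench selector

### The arm

A 6-joint arm with a two-finger parallel gripper is mounted at the origin on the work surface. World frame = base frame: x ahead of the robot, y to its left, z up, the work surface at z = 0. Lengths are in m, angles in rad, forces in N, time in s.
With the tool pointing down it reaches from about 0.4 to 0.825 m from the base axis. Payload 7 kg.
Tool frame: the origin (TCP) lies between the finger pads; the fingertips stand 8 mm ahead of it and the grasp point (between the pads) lies 11 mm behind it; x points along the fingers, z is the direction in which the jaws open and shut, and the axes are right-handed (so a half turn about x gives the same grasp; the last joint's range is limited). The gripper opens to 85 mm and grips with 20 to 120 N. Pads are 22 mm wide; open, the fingers measure 114 mm over their backs; the gripper's body (76 mm by 85 mm) begins 54 mm behind the grasp point. The pads swing forward as they close: fully open they stand 13 mm farther back than shut.
Start: joints at [1.552, 0.359, 0.012, 0, -1.224, -0.288], TCP at [0.204, 0.643, 0.239] pointing down, gripper open.
Joint ranges: [-3.07, 3.07], [-1.43, 2.12], [-1.02, 1.25], [-3.03, 1.67], [-3.05, -0], [-3.03, 3.03]. Speed limits (rad/s): [2.39, 2.39, 3.01, 3.14, 3.14, 3.14].

### API

Orientations are given as [roll, pitch, yaw] about the fixed x, y, z axes, in that order (R = Rz(yaw) Ry(pitch) Rx(roll)).
In Python, from cell import * gives the robot as it stands.
- The arm moves only by the tool apply_moves, never from a script. Its argument "rows" is a list of rows, each a list of 5 numbers: the finger opening in cm, from 0 to 8.54, then the shift along the world's x, y, z in cm, then the turn about the world's z in rad. In form: [[claw, dx, dy, dz, spin], ...]. A call has exactly 10 rows; each row is the pose to reach, as a shift and turn from the pose commanded when the call began; what a row does not reach only later rows make up. A row lasts 1/10 s, in which the tool goes at most 50 mm and 8.59 degrees, less where a joint would pass 70% of its speed; a pose out of reach is approached as far as the arm can. A call with a gripper value outside its range is refused whole. The fingers move at their own pace and stop on an object; the grip force is fixed at half the most. Time passes only in rows, so rows that repeat a pose let the fingers close, or fill a call up. It gives the time, the measured TCP pose, the force and the opening at its end, in the units of the state.
- get_obs(): the state, without advancing time (a new reading comes with each control period).
- get_image(name): name is "side" or "top" or "wrist"; returns the picture (420x560x3 uint8, red, green, blue); there is no depth.
- get_calibration(name): a dict with "fx", "fy", "cx", "cy" (pixels), "dist" ([k1, k2, p1, p2, k3] as OpenCV has them; the pictures are not rectified), "world_from_camera" (4x4, takes a point from camera to world coordinates); the wrist camera has in their place "hand_eye" (4x4, takes a point from camera to tool coordinates, whose origin is the TCP and whose axes are the tool frame's). Camera axes: x right, y down, z forward; pixel columns grow to the right and rows downward; lengths in m; the calibration is good to about 2 mm. A picture is of the moment at which its call begins: read the wrist's pose just before it. get_calibration takes no time and is no camera call.
- job_done(): hands the job in, once; it reports no verdict.
The state is a dict: "time": time; "qpos": joint angles; "dq": joint speeds; "tau": joint torques, N m; "eef_pos": TCP position; "tool_rot": TCP orientation; "contact_force": force on the tool from outside, world axes, zero at the start; "ft_torque": the same for the moment, N m; "finger_gap": opening from 0.0 (shut) to 1.0 (fully open).
Only numpy, scipy, OpenCV 4.12 (cv2) and the standard library are available. Lean on these libraries where they do the work, as an engineer would, in place of code of your own. Each camera call takes 0.05 s, during which the arm holds its last target. There are 200 camera calls.

### The job

One of the four identical keys on the grey selector box has been left latched down. With the fingertips tap each key lightly, going along the row from the robot's left to its right, without latching any key or releasing the latched one; only then press the latched key fully down and let it come up, so that all four keys are up. Do not pick anything up, and leave the things lying around and on the box where they are.

Things in the scene. Friction and masses are not known exactly. Their poses are not given: they have to be found in the camera images.
- selector: Fixed grey box, 170 mm (x) by 250 mm (y) by 60 mm high; origin at the centre of its underside, on the work surface; z up, x away from the robot, y to its left (yaw within 0.35 rad). The four keys stand on its top in a row along its y, at x = -35 mm and y = +75, +25, -25, -75 mm (left to right), 24 mm clear between caps.
- mod_a: Fixed mount of one of four identical keys (each letter's place in the row is drawn at random). Origin on the box's top face (60 mm up), under the middle of its key; axes as the box's. The white key cap is 32 mm (x) by 26 mm (y), its flat top 18 mm above this origin when up, 14 mm when latched. Exactly one key starts latched. Springs: 1.5 N starts a free key, 2.7 N the latched one, plus 0.3 N per mm.
- mod_b: Fixed mount of one of four identical keys (each letter's place in the row is drawn at random). Origin on the box's top face (60 mm up), under the middle of its key; axes as the box's. The white key cap is 32 mm (x) by 26 mm (y), its flat top 18 mm above this origin when up, 14 mm when latched. Exactly one key starts latched. Springs: 1.5 N starts a free key, 2.7 N the latched one, plus 0.3 N per mm.
- mod_c: Fixed mount of one of four identical keys (each letter's place in the row is drawn at random). Origin on the box's top face (60 mm up), under the middle of its key; axes as the box's. The white key cap is 32 mm (x) by 26 mm (y), its flat top 18 mm above this origin when up, 14 mm when latched. Exactly one key starts latched. Springs: 1.5 N starts a free key, 2.7 N the latched one, plus 0.3 N per mm.
- mod_d: Fixed mount of one of four identical keys (each letter's place in the row is drawn at random). Origin on the box's top face (60 mm up), under the middle of its key; axes as the box's. The white key cap is 32 mm (x) by 26 mm (y), its flat top 18 mm above this origin when up, 14 mm when latched. Exactly one key starts latched. Springs: 1.5 N starts a free key, 2.7 N the latched one, plus 0.3 N per mm.
- key_a (a joint): How far down the key on the mount of this letter stands, in m: 0 up, 0.004 latched, 0.012 hard stop. A free key pushed beyond 0.009 latches for good. The latched key lets go only when pushed beyond 0.009 (5 mm below where it stands; aim for 0.010 to 0.012), then rises to 0 as the finger withdraws. Pushes to less than 0.008 change neither.
- key_b (a joint): How far down the key on the mount of this letter stands, in m: 0 up, 0.004 latched, 0.012 hard stop. A free key pushed beyond 0.009 latches for good. The latched key lets go only when pushed beyond 0.009 (5 mm below where it stands; aim for 0.010 to 0.012), then rises to 0 as the finger withdraws. Pushes to less than 0.008 change neither.
- key_c (a joint): How far down the key on the mount of this letter stands, in m: 0 up, 0.004 latched, 0.012 hard stop. A free key pushed beyond 0.009 latches for good. The latched key lets go only when pushed beyond 0.009 (5 mm below where it stands; aim for 0.010 to 0.012), then rises to 0 as the finger withdraws. Pushes to less than 0.008 change neither.
- key_d (a joint): How far down the key on the mount of this letter stands, in m: 0 up, 0.004 latched, 0.012 hard stop. A free key pushed beyond 0.009 latches for good. The latched key lets go only when pushed beyond 0.009 (5 mm below where it stands; aim for 0.010 to 0.012), then rises to 0 as the finger withdraws. Pushes to less than 0.008 change neither.
- spool_mid (a point): Bystander: aluminium wire spool, 42 mm across, 36 mm high, standing loose on the far part of the box's top; point at its centre.
- driver_grip (a point): Bystander: loose screwdriver, 170 mm long, lying beside the box's right end; point on its orange handle.
- jar_mid (a point): Bystander: small loose jar, 48 mm across, 60 mm high, beside the box's left end; point at its centre.
- meter_mid (a point): Bystander: yellow hand meter lying loose beyond the box, 150 by 75 by 34 mm; point at its centre.

How it is judged:
On the way, in this order (a step that is already met when the one before it is completed fails the run):
1. the first key from the left is touched by a finger (over 0.3 N) (((y of mod_a in the frame of selector between 0.055 and 0.095 m and contact force between the fingers and mod_a above 0.3 N) or (y of mod_b in the frame of selector between 0.055 and 0.095 m and contact force between the fingers and mod_b above 0.3 N) or (y of mod_c in the frame of selector between 0.055 and 0.095 m and contact force between the fingers and mod_c above 0.3 N) or (y of mod_d in the frame of selector between 0.055 and 0.095 m and contact force between the fingers and mod_d above 0.3 N))), for 0.02 s.
2. the second key from the left is touched by a finger (over 0.3 N) (((y of mod_a in the frame of selector between 0.005 and 0.045 m and contact force between the fingers and mod_a above 0.3 N) or (y of mod_b in the frame of selector between 0.005 and 0.045 m and contact force between the fingers and mod_b above 0.3 N) or (y of mod_c in the frame of selector between 0.005 and 0.045 m and contact force between the fingers and mod_c above 0.3 N) or (y of mod_d in the frame of selector between 0.005 and 0.045 m and contact force between the fingers and mod_d above 0.3 N))), for 0.02 s.
3. the third key from the left is touched by a finger (over 0.3 N) (((y of mod_a in the frame of selector between -0.045 and -0.005 m and contact force between the fingers and mod_a above 0.3 N) or (y of mod_b in the frame of selector between -0.045 and -0.005 m and contact force between the fingers and mod_b above 0.3 N) or (y of mod_c in the frame of selector between -0.045 and -0.005 m and contact force between the fingers and mod_c above 0.3 N) or (y of mod_d in the frame of selector between -0.045 and -0.005 m and contact force between the fingers and mod_d above 0.3 N))), for 0.02 s.
4. the fourth key from the left is touched by a finger (over 0.3 N) (((y of mod_a in the frame of selector between -0.095 and -0.055 m and contact force between the fingers and mod_a above 0.3 N) or (y of mod_b in the frame of selector between -0.095 and -0.055 m and contact force between the fingers and mod_b above 0.3 N) or (y of mod_c in the frame of selector between -0.095 and -0.055 m and contact force between the fingers and mod_c above 0.3 N) or (y of mod_d in the frame of selector between -0.095 and -0.055 m and contact force between the fingers and mod_d above 0.3 N))), for 0.02 s.
5. the latched key has been pressed through and has come up: all four keys are up (value of joint each of key_a, key_b, key_c, key_d below 0.002 m), for 0.2 s.
At the end, for the whole second after the job is handed in: All four keys are up (each less than 2 mm below its up position) and at rest, none of them touched, and the bystanders are where they were (all of step 5 and velocity of joint each of key_a, key_b, key_c, key_d below 0.01 m/s).
It fails at once if the wire spool is moved or lifted by more than 20 mm (distance of spool_mid from where it was at the start of the episode above 0.02 m).
It fails at once if the screwdriver is moved or lifted by more than 20 mm (distance of driver_grip from where it was at the start of the episode above 0.02 m).
It fails at once if the jar is moved or lifted by more than 20 mm (distance of jar_mid from where it was at the start of the episode above 0.02 m).
It fails at once if the meter is moved or lifted by more than 20 mm (distance of meter_mid from where it was at the start of the episode above 0.02 m).
It also fails if it takes over 54 s, if anything falls off the work surface, if the arm or the gripper's body presses on something with over 40 N, if the wrist force passes 120 N, or if a joint passes its speed limit or range.

## Working session

There is one attempt and no reset: what is moved stays moved. The work goes in short steps, Python scripts to look and compute and a tool call to move; the robot and the scene stay as the last step left them, time stands still between calls to the robot, and variables do not carry over. Pictures are saved under pics/ and viewed, about 8 in all and at most 12, crops included, and the job is handed in when it is done.

Besides the shell and the picture viewer there is one more tool, called as a command line: name --pt "numbers of a row" for each row, then --argument value for the rest. apply_moves: Moves the arm, as the interface text tells. Its arguments: {"type":"object","properties":{"rows":{"type":"array"}},"required":["rows"]}

```bash
mkdir -p pics
cat > h.py <<'E'
from cell import *
import numpy as np, cv2
from scipy.spatial.transform import Rotation as R
def cam(n):
    c=get_calibration(n); K=np.array([[c['fx'],0,c['cx']],[0,c['fy'],c['cy']],[0,0,1.]]); return c,K,np.array(c['dist'],float)
def T(n,o=None):
    c=cam(n)[0]
    if 'world_from_camera' in c: return np.array(c['world_from_camera'])
    M=np.eye(4); M[:3,:3]=R.from_euler('xyz',o['tool_rot']).as_matrix(); M[:3,3]=o['eef_pos']; return M@np.array(c['hand_eye'])
def ray(n,px,z,o=None):
    _,K,d=cam(n); W=T(n,o)
    u=cv2.undistortPoints(np.array(px,float).reshape(-1,1,2),K,d).reshape(-1,2)
    v=np.c_[u,np.ones(len(u))]@W[:3,:3].T; p=W[:3,3]
    return p+v*((z-p[2])/v[:,2])[:,None]
def proj(n,P,o=None):
    _,K,d=cam(n); W=np.linalg.inv(T(n,o))
    return cv2.projectPoints(np.array(P,float).reshape(-1,1,3),cv2.Rodrigues(W[:3,:3])[0],W[:3,3],K,d)[0].reshape(-1,2)
def shot(n,f):
    im=get_image(n); cv2.imwrite('pics/'+f,im[...,::-1]); return im
E
python3 - <<'E'
from h import *
o=get_obs();print(o)
for n in('top','side'): shot(n,n+'1.png'); print(n,np.round(T(n),3).tolist(),cam(n)[1][0])
E
```

```text
{'time': 0.0, 'qpos': array([ 1.55206256e+00,  3.59379043e-01,  1.11004698e-02, -3.50783815e-04,
       -1.22411915e+00, -2.88106087e-01]), 'dq': array([-0.00211086, -0.00041381,  0.00176468,  0.00082973,  0.0012007 ,
        0.00031153]), 'tau': array([ 1.78796080e-05, -5.83311403e+01,  2.93427444e+01,  6.93698198e+00,
       -5.76035862e-03, -3.36448650e-06]), 'eef_pos': array([0.20376094, 0.64303262, 0.23838675]), 'tool_rot': array([ 0.08504894,  1.56916132, -1.79270669]), 'contact_force': array([-0.05053639,  0.21885309,  0.80299069]), 'ft_torque': array([-0.01485134, -0.01582003,  0.01207979]), 'finger_gap': 0.9998055233914834}
top [[0.005, -0.986, 0.165, 0.447], [-1.0, -0.009, -0.021, 0.069], [0.022, -0.165, -0.986, 1.039], [0.0, 0.0, 0.0, 1.0]] [541.95126312   0.         287.75110283]
side [[-0.839, -0.306, 0.449, 0.264], [-0.543, 0.442, -0.714, 0.634], [0.02, -0.843, -0.537, 0.519], [0.0, 0.0, 0.0, 1.0]] [404.88243481   0.         283.94598067]
```

View pics/top1.png

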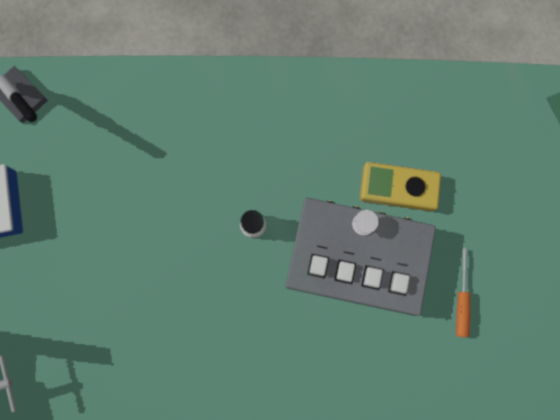

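View pics/side1.png

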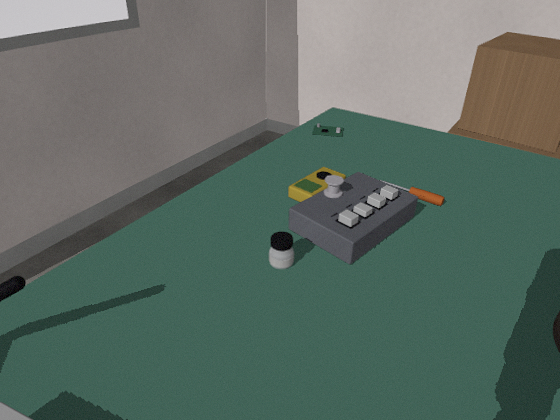

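Top view: box centred near (362,255), yawed slightly, with keys at about (319,265), (346,271), (373,277) and (400,283). The spool is at (365,223), the jar at (253,223), the meter at (400,187) and the driver at (463,310). In the side view the second key (363,210) looks lower than the others.

```bash
cat >> h.py <<'E'
def caps(im,amin=80,amax=1e9,thr=150):
    m=((im.min(2)>thr)&((im.max(2).astype(int)-im.min(2))<40)).astype(np.uint8)
    n,l,s,c=cv2.connectedComponentsWithStats(m)
    return [(s[i,4],*np.round(c[i],1),*[float(round(v,1)) for v in sum([list(x) for x in cv2.minAreaRect(cv2.findNonZero((l==i).astype(np.uint8)))[:2]],[])]) for i in range(1,n) if amin<s[i,4]<amax]
E
python3 - <<'E'
from h import *
im=cv2.imread('pics/top1.png')[...,::-1]
c=[k for k in caps(im) if 300<k[1]<420 and 245<k[2]<300]; print(c)
P=ray('top',[k[1:3] for k in c],.078); print(P.round(4))
P=P[np.argsort(-P[:,1])]
d=P[-1]-P[0]; print('yaw',np.arctan2(d[0],-d[1]),'spacing',np.linalg.norm(np.diff(P,axis=0),axis=1))
print('spool',ray('top',[365,223],.096))
o=get_obs(); print(R.from_euler('xyz',o['tool_rot']).as_matrix().round(3))
E
```

```text
[(np.int32(236), np.float64(318.0), np.float64(265.0), 318.1, 265.0, 13.9, 16.9), (np.int32(239), np.float64(345.1), np.float64(271.1), 345.1, 271.0, 13.9, 16.9), (np.int32(247), np.float64(372.5), np.float64(276.9), 372.5, 276.9, 14.7, 16.9), (np.int32(246), np.float64(399.7), np.float64(282.6), 399.6, 282.6, 14.8, 16.7)]
[[ 0.5132 -0.0051  0.078 ]
 [ 0.5027 -0.0532  0.078 ]
 [ 0.4925 -0.1021  0.078 ]
 [ 0.4825 -0.1508  0.078 ]]
yaw -0.20806773752014227 spacing [0.04933544 0.04988797 0.04973198]
spool [[ 0.58657145 -0.08726565  0.096     ]]
[[-0.     0.953 -0.302]
 [-0.001 -0.302 -0.953]
 [-1.     0.     0.001]]
```

apply_moves --pt "4 1.9 -4 0 0" --pt "2 3.8 -8 0 0" --pt "0 5.7 -12 0 0" --pt "0 7.6 -16 0 0" --pt "0 9.5 -20 0 0" --pt "0 11.4 -24 0 0.02" --pt "0 13.3 -28 0 0.04" --pt "0 15.2 -32 0 0.06" --pt "0 17.1 -36 0 0.08" --pt "0 19 -40 0 0.1"

```text
time: 1.1
eef_pos: [0.3941, 0.2416, 0.2393]
tool_rot: [-3.085, 1.571, 1.422]
contact_force: [0.6, -0.1, 0.3]
finger_gap: 0.003
```

apply_moves --pt "0 2 -4.2 -1 0" --pt "0 4 -8.3 -2 0" --pt "0 6 -12.5 -3 0" --pt "0 8 -16.5 -4 0" --pt "0 10 -20.5 -5 0" --pt "0 11.9 -24.8 -6 0" --pt "0 11.9 -24.8 -7 0" --pt "0 11.9 -24.8 -7 0" --pt "0 11.9 -24.8 -7 0" --pt "0 11.9 -24.8 -7 0"

```text
time: 2.1
eef_pos: [0.5129, -0.0035, 0.1699]
tool_rot: [2.045, 1.57, 0.269]
contact_force: [0.8, -0.2, 0.3]
finger_gap: -0.001
```

Run:
```python
from h import *
o=get_obs();print(o['time'],o['eef_pos'],o['contact_force'],o['finger_gap'],R.from_euler('xyz',o['tool_rot']).as_matrix()[:,2])
im=shot('wrist','w1.png'); print(T('wrist',o).round(3).tolist())
b=np.array([[0.498,-0.078]]); x=np.array([.978,-.207]);y=np.array([.207,.978])
P=np.array([[*(b[0]+y*v),.078] for v in(.075,.025,-.025,-.075)])
print(P.round(4),proj('wrist',P,o).round(0)); print(caps(im,300))
```

```text
2.1 [ 0.51291221 -0.00347486  0.16994153] [ 0.81657246 -0.1906722   0.27672648] -0.001137309052981751 [-2.03607854e-01 -9.79052437e-01 -4.10190612e-04]
[[-0.204, -0.928, -0.312, 0.592], [-0.979, 0.193, 0.065, -0.02], [-0.0, 0.319, -0.948, 0.304], [0.0, 0.0, 0.0, 1.0]]
[[ 0.5135 -0.0047  0.078 ]
 [ 0.5032 -0.0536  0.078 ]
 [ 0.4928 -0.1024  0.078 ]
 [ 0.4825 -0.1513  0.078 ]] [[283. 213.]
 [360. 213.]
 [434. 213.]
 [506. 213.]]
[(np.int32(5473), np.float64(403.7), np.float64(62.2), 402.9, 60.8, 86.9, 79.0), (np.int32(1743), np.float64(285.8), np.float64(210.7), 286.0, 208.5, 38.0, 49.0), (np.int32(1796), np.float64(359.4), np.float64(208.5), 359.3, 208.8, 40.5, 46.9), (np.int32(1871), np.float64(431.1), np.float64(210.8), 432.0, 210.4, 44.2, 48.7), (np.int32(890), np.float64(499.2), np.float64(222.6), 498.8, 222.6, 46.1, 24.6)]
```

View pics/w1.png

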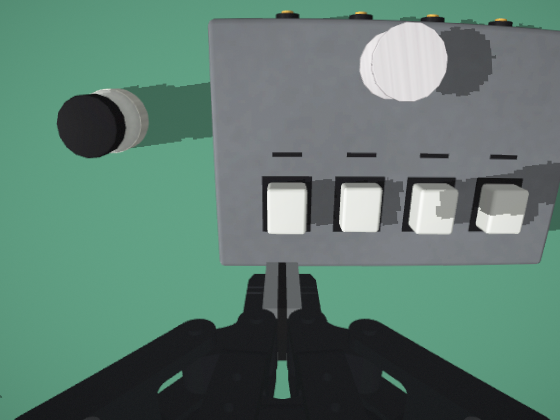

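Wrist view: keys at (287,208), (360,207), (433,208) and (501,208), within about 2–3 mm of the prediction. The shut fingertips sit below them at (283,265), and the spool is at (405,62). I'll descend on key 1.

apply_moves --pt "0 0.1 -0.1 -2 0" --pt "0 0.1 -0.1 -4 0" --pt "0 0.1 -0.1 -6 0" --pt "0 0.1 -0.1 -7.5 0" --pt "0 0.1 -0.1 -8 0" --pt "0 0.1 -0.1 -8.1 0" --pt "0 0.1 -0.1 -8.1 0" --pt "0 0.1 -0.1 -8.1 0" --pt "0 0.1 -0.1 -8.1 0" --pt "0 0.1 -0.1 -8.1 0"

```text
time: 3.15
eef_pos: [0.5141, -0.0055, 0.0888]
tool_rot: [2.118, 1.57, 0.34]
contact_force: [0.0, -0.4, 0.0]
finger_gap: -0.002
```

apply_moves --pt "0 0 0 -0.1 0" --pt "0 0 0 -0.2 0" --pt "0 0 0 -0.3 0" --pt "0 0 0 -0.3 0" --pt "0 0 0 -0.3 0" --pt "0 0 0 -0.3 0" --pt "0 0 0 -0.3 0" --pt "0 0 0 -0.3 0" --pt "0 0 0 -0.3 0" --pt "0 0 0 -0.3 0"

```text
time: 4.15
eef_pos: [0.5139, -0.0056, 0.0853]
tool_rot: [1.214, 1.571, -0.564]
contact_force: [-0.4, -0.6, 1.5]
finger_gap: -0.001
```

apply_moves --pt "0 0 0 -0.1 0" --pt "0 0 0 -0.2 0" --pt "0 0 0 -0.3 0" --pt "0 0 0 -0.3 0" --pt "0 0 0 -0.3 0" --pt "0 0 0 -0.3 0" --pt "0 0 0 -0.3 0" --pt "0 0 0 -0.3 0" --pt "0 0 0 -0.3 0" --pt "0 0 0 -0.3 0"

```text
time: 5.15
eef_pos: [0.5139, -0.0056, 0.0823]
tool_rot: [1.585, 1.571, -0.192]
contact_force: [-0.1, -0.9, 2.0]
finger_gap: -0.001
```

Run:
```python
from h import *
im=shot('wrist','w2.png'); o=get_obs(); print(o['eef_pos'],o['contact_force'])
```

```text
[ 0.51388749 -0.00555231  0.08234023] [-0.35685728 -1.5629995   1.67472761]
```

View pics/w2.png

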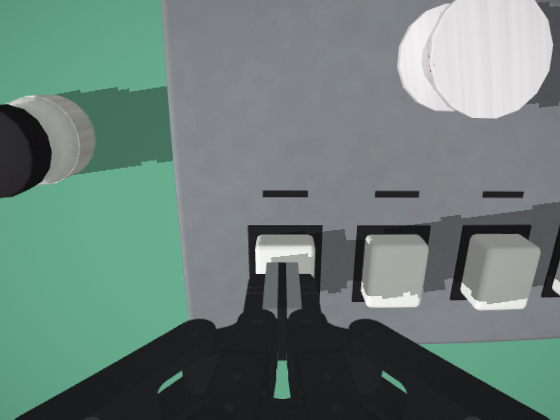

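Fingertips at (283,265) are on key 1's cap, with about 2 N upward, so it's a free key. Next: lift, key 2.

apply_moves --pt "0 0 0 0.5 0" --pt "0 0 0 1.5 0" --pt "0 -0.3 -1.5 2 0" --pt "0 -0.7 -3.5 2 0" --pt "0 -1 -4.9 2 0" --pt "0 -1 -4.9 1.5 0" --pt "0 -1 -4.9 1 0" --pt "0 -1 -4.9 0.6 0" --pt "0 -1 -4.9 0.6 0" --pt "0 -1 -4.9 0.6 0"

```text
time: 6.2
eef_pos: [0.5039, -0.0542, 0.088]
tool_rot: [-1.008, 1.57, -2.785]
contact_force: [-0.3, 0.6, 0.1]
finger_gap: -0.001
```

apply_moves --pt "0 0 0 -0.1 0" --pt "0 0 0 -0.2 0" --pt "0 0 0 -0.3 0" --pt "0 0 0 -0.4 0" --pt "0 0 0 -0.5 0" --pt "0 0 0 -0.5 0" --pt "0 0 0 -0.5 0" --pt "0 0 0 -0.5 0" --pt "0 0 0 -0.5 0" --pt "0 0 0 -0.5 0"

```text
time: 7.2
eef_pos: [0.5039, -0.0546, 0.0833]
tool_rot: [1.8, 1.571, 0.022]
contact_force: [-0.3, -0.2, 0.7]
finger_gap: -0.001
```

apply_moves --pt "0 0 0 -0.1 0" --pt "0 0 0 -0.2 0" --pt "0 0 0 -0.3 0" --pt "0 0 0 -0.3 0" --pt "0 0 0 -0.3 0" --pt "0 0 0 -0.3 0" --pt "0 0 0 -0.3 0" --pt "0 0 0 -0.3 0" --pt "0 0 0 -0.3 0" --pt "0 0 0 -0.3 0"

```text
time: 8.2
eef_pos: [0.504, -0.0545, 0.0804]
tool_rot: [1.915, 1.571, 0.138]
contact_force: [-0.7, 0.8, 3.0]
finger_gap: 0.003
```

Run:
```python
from h import *
f=[]
for i in range(4):
    get_image('wrist'); f.append(get_obs()['contact_force'][2])
print(f,get_obs()['eef_pos'])
```

```text
[np.float64(3.7267953063783774), np.float64(2.5537504542708187), np.float64(3.492766049824585), np.float64(3.0939604743136164)] [ 0.50396718 -0.05453164  0.08036534]
```

Key 2 touched at about 3.2 N. Its later onset supports it being the latched one. Now key 3.

apply_moves --pt "0 0 0 0.5 0" --pt "0 0 0 1.5 0" --pt "0 -0.3 -1.5 2.2 0" --pt "0 -0.7 -3.5 2.2 0" --pt "0 -1 -4.9 2.2 0" --pt "0 -1 -4.9 1.5 0" --pt "0 -1 -4.9 1 0" --pt "0 -1 -4.9 0.8 0" --pt "0 -1 -4.9 0.8 0" --pt "0 -1 -4.9 0.8 0"

```text
time: 9.4
eef_pos: [0.4939, -0.1032, 0.0882]
tool_rot: [-1.02, 1.57, -2.797]
contact_force: [-0.2, 0.2, 0.7]
finger_gap: -0.0
```

apply_moves --pt "0 0 0 -0.1 0" --pt "0 0 0 -0.2 0" --pt "0 0 0 -0.3 0" --pt "0 0 0 -0.4 0" --pt "0 0 0 -0.5 0" --pt "0 0 0 -0.5 0" --pt "0 0 0 -0.5 0" --pt "0 0 0 -0.5 0" --pt "0 0 0 -0.5 0" --pt "0 0 0 -0.5 0"

```text
time: 10.4
eef_pos: [0.494, -0.1035, 0.0834]
tool_rot: [1.931, 1.57, 0.153]
contact_force: [0.5, 1.4, 1.9]
finger_gap: -0.001
```

Run:
```python
from h import *
f=[]
for i in range(4):
    im=shot('wrist','w3.png'); f.append(get_obs()['contact_force'][2])
print(f,get_obs()['eef_pos'])
```

```text
[np.float64(2.2142677321323796), np.float64(2.196342957916791), np.float64(2.8691466380756814), np.float64(2.6236920599689038)] [ 0.49401736 -0.10351494  0.08339848]
```

View pics/w3.png

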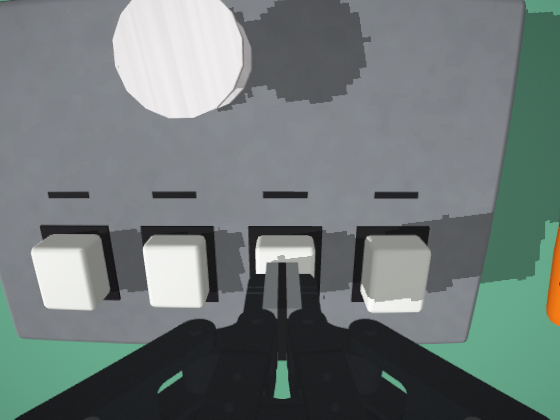

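Fingers are centred on key 3 at (283,265), about 2.4 N at 2.6 mm, so it's free. Key 2 at (177,270) shows a smaller cap than key 1 at (72,271), which fits it being latched. Now key 4.

apply_moves --pt "0 0 0 0.5 0" --pt "0 0 0 1.5 0" --pt "0 -0.3 -1.5 2 0" --pt "0 -0.7 -3.5 2 0" --pt "0 -1 -4.9 2 0" --pt "0 -1 -4.9 1.5 0" --pt "0 -1 -4.9 1 0" --pt "0 -1 -4.9 0.5 0" --pt "0 -1 -4.9 0.5 0" --pt "0 -1 -4.9 0.5 0"

```text
time: 11.6
eef_pos: [0.4838, -0.1522, 0.088]
tool_rot: [-1.214, 1.57, -2.991]
contact_force: [-0.0, 0.5, -0.3]
finger_gap: 0.002
```

apply_moves --pt "0 0 0 -0.1 0" --pt "0 0 0 -0.2 0" --pt "0 0 0 -0.3 0" --pt "0 0 0 -0.4 0" --pt "0 0 0 -0.5 0" --pt "0 0 0 -0.5 0" --pt "0 0 0 -0.5 0" --pt "0 0 0 -0.5 0" --pt "0 0 0 -0.5 0" --pt "0 0 0 -0.5 0"

```text
time: 12.6
eef_pos: [0.484, -0.1525, 0.0834]
tool_rot: [1.675, 1.57, -0.103]
contact_force: [0.4, 1.4, 2.4]
finger_gap: 0.002
```

Run:
```python
from h import *
f=[]
for i in range(4):
    im=shot('wrist','w4.png'); f.append(get_obs()['contact_force'][2])
print(f,get_obs()['eef_pos'])
```

```text
[np.float64(1.79035610552029), np.float64(2.742646836411485), np.float64(2.521571372519304), np.float64(1.990572250636983)] [ 0.48402187 -0.15252462  0.08338468]
```

Key 4 is free (about 2.3 N). Back to key 2 for the full press: the target TCP z is about 0.075, which is depth 11 mm.

apply_moves --pt "0 0 0 0.5 0" --pt "0 0 0 1.5 0" --pt "0 0.4 2 2.5 0" --pt "0 1 4.9 2.5 0" --pt "0 1.5 7.5 2.5 0" --pt "0 2 9.8 2.5 0" --pt "0 2 9.8 1.5 0" --pt "0 2 9.8 0.6 0" --pt "0 2 9.8 0.2 0" --pt "0 2 9.8 0.2 0"

```text
time: 13.8
eef_pos: [0.5029, -0.0554, 0.0844]
tool_rot: [-1.123, 1.569, -2.902]
contact_force: [-0.5, 0.2, 0.2]
finger_gap: -0.001
```

apply_moves --pt "0 0 0 -0.3 0" --pt "0 0 0 -0.5 0" --pt "0 0 0 -0.7 0" --pt "0 0 0 -0.9 0" --pt "0 0 0 -1 0" --pt "0 0 0 -1.05 0" --pt "0 0 0 -1.05 0" --pt "0 0 0 -1.05 0" --pt "0 0 0 -1.05 0" --pt "0 0 0 -1.05 0"

```text
time: 14.8
eef_pos: [0.504, -0.0546, 0.0749]
tool_rot: [1.669, 1.571, -0.109]
contact_force: [-0.0, -3.4, 4.6]
finger_gap: 0.003
```

apply_moves --pt "0 0 0 0.3 0" --pt "0 0 0 0.7 0" --pt "0 0 0 1.2 0" --pt "0 0 0 2 0" --pt "0 0 0 4 0" --pt "0 0 0 7 0" --pt "0 0 0 9.5 0" --pt "0 0 0 9.5 0" --pt "0 0 0 9.5 0" --pt "0 0 0 9.5 0"

```text
time: 15.8
eef_pos: [0.5031, -0.0545, 0.1691]
tool_rot: [-1.472, 1.569, 3.034]
contact_force: [1.0, 0.3, -0.7]
finger_gap: -0.0
```

Run:
```python
from h import *
o=get_obs(); im=shot('wrist','w5.png'); s=shot('side','s5.png')
a=cv2.imread('pics/side1.png')
cv2.imwrite('pics/cmp.png',np.hstack([cv2.resize(q[160:260,280:430],None,fx=2.6,fy=2.6,interpolation=2) for q in(a,s[...,::-1])]))
print(caps(im,300))
```

```text
[(np.int32(4974), np.float64(313.4), np.float64(60.9), 313.5, 61.0, 80.0, 77.0), (np.int32(1780), np.float64(282.9), np.float64(212.2), 283.0, 210.0, 38.0, 50.0), (np.int32(1906), np.float64(357.5), np.float64(211.8), 357.5, 211.0, 42.0, 49.8), (np.int32(1958), np.float64(429.2), np.float64(212.1), 429.6, 211.8, 44.4, 49.4), (np.int32(1733), np.float64(206.8), np.float64(212.3), 206.5, 212.5, 45.0, 39.0)]
```

View pics/cmp.png

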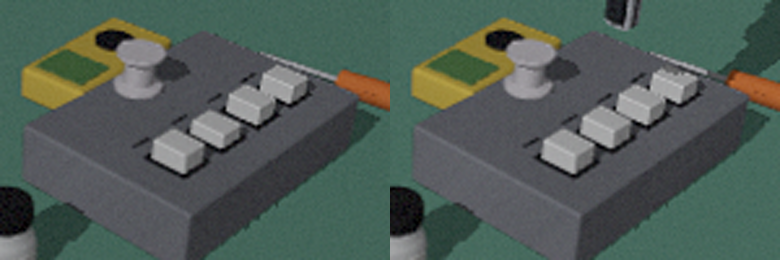

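View pics/w5.png

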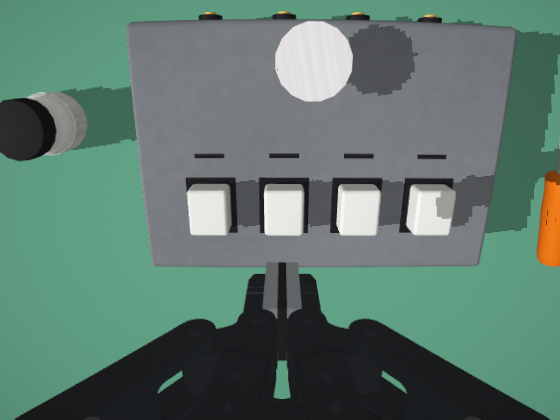

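Before and after in the side view: key 2 was lower at first (216,130 in the crop) and now stands level with the others (607,127). In the wrist view all four caps, at (208,210), (283,210), (358,210) and (431,210), look alike. The spool, jar, meter and driver are where they were. Handing in.

```bash
python3 -c "
from cell import *
print(get_obs()['contact_force']); print(job_done())"
```

```text
[ 0.87081852  0.15282675 -0.16696562]
the job is handed in; nothing more can be done
None
```

I tapped the four keys from left to right with the shut fingertips, then pressed the latched one, the second from the left, to about 11 mm. I let it come up and handed the job in at about 16 s.

- **Taps:** Keys 1, 3 and 4 gave about 2–2.5 N at roughly 3 mm of travel, as free keys should. Key 2 gave about 0.7 N at that height, about the sensor's noise level, and about 3.2 N once I pushed 3 mm further, so it stood lower than the others.
- **Final check:** The last side and wrist pictures show all four caps level. The fingers are clear, with the TCP at z = 0.169 m, and the spool, jar, meter and screwdriver look unmoved.
- **Limits:** The force reading has about 0.5 N of noise. I judged the key heights by eye from the pictures and did not measure them. No check failed or disagreed.

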